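# Shift the clamped pipe rest along the glassblower's bench

### The arm

A 7-joint arm with a two-finger parallel gripper is mounted at the origin on the work surface. World frame = base frame: x ahead of the robot, y to its left, z up, the work surface at z = 0. Lengths are in m, angles in rad, forces in N, time in s.
With the tool pointing down it reaches from about 0.4 to 0.875 m from the base axis. Payload 19.3 kg.
Tool frame: the origin (TCP) lies midway between the tips of the shut fingers; the grasp point (between the pads) lies 19 mm behind it (bot.pinch_z is the distance from the TCP to the grasp point, in m); z points along the fingers, y is the direction in which the jaws open and shut (so a half turn about z gives the same grasp; the last joint's range is limited). The gripper opens to 85 mm and grips with 20 to 120 N. Pads are 22 mm wide; open, the fingers measure 114 mm over their backs; the gripper's body (76 mm by 85 mm) begins 54 mm behind the grasp point. The pads swing forward as they close: fully open they stand 13 mm farther back than shut.
Start: joints at [-1.215, 0.521, -0.036, 1.599, 0.021, 1.021, -0.113], TCP at [0.258, 0.569, 0.231] pointing down, gripper open.
Joint ranges: [-2.91, 2.91], [-0.3, 2.13], [-1.5, 1.42], [0.17, 2.43], [-1.26, 4.41], [0.16, 1.93], [-2.52, 2.52]. Speed limits (rad/s): [1.89, 1.89, 2.39, 2.39, 3.01, 3.01, 3.01].

### API

Orientations are given as [roll, pitch, yaw] about the fixed x, y, z axes, in that order (R = Rz(yaw) Ry(pitch) Rx(roll)).
In Python, from workcell import bot gives the robot as it stands. The module is installed in compiled form; this text tells all that it offers.
- The arm moves only by the tool move_arm, never from a script. Its argument "moves" is text: rows parted by semicolons, each of 4 numbers parted by spaces: the shift along the tool's x, y, z in mm, then the turn about the tool's z in rad. In form: dx dy dz yaw; .... A call has exactly 10 rows; each row is the pose to reach, as a shift and turn from the pose commanded when the call began, along the tool's axes at that moment; what a row does not reach only later rows make up. A row lasts 1/12 s, in which the tool goes at most 41.7 mm and 7.16 degrees, less where a joint would pass 70% of its speed; a pose out of reach is approached as far as the arm can. A call with a gripper value outside its range is refused whole. "grip" is the opening, from 0 (shut) to 1 (fully open), set as the call begins (left out, the last holds). The fingers move at their own pace and stop on an object; "grip_force" is the grip in N (left out, the last holds). Time passes only in rows, so rows that repeat a pose let the fingers close, or fill a call up. It gives the time, the measured TCP pose, the force and the opening at its end, in the units of the state.
- bot.observe(): the state, without advancing time (a new reading comes with each control period).
- bot.grab_frame(name): name is "scene" or "top" or "wrist"; returns a dict with "frame" (384x512x3 uint8, red, green, blue), "z_map" (384x512 float32, m along the optical axis (not along the pixel's ray), 0 where there is no reading), "K" (3x3 intrinsics, pixels), "eye" and "attitude" of the camera in the world. Camera axes: x right, y up, looking along -z (the intrinsics and any distortion apply to the point x, -y, -z); pixel columns grow to the right and rows downward; lengths in m; the calibration is good to about 2 mm. A picture is of the moment at which its call begins.
- bot.job_done(): hands the job in, once; it reports no verdict.
Trained networks look in a picture, given as the dict that the camera call returned (one of the last four; its "shot" number tells which), for a name from the list of things; names that differ only in an ending like _2 or _b are one class to them, and where a whole thing is asked for, a point or a joint stands for the part that bears it (a point fixed in the world has none). Each returns a list of dicts, best first, with "conf" (0 to 1); they miss things now and then, are a little off and sometimes report something else, mostly with a low value. They report only what shows in the picture. A call takes as long as a camera call.
- bot.search_frame(picture, label): "at" ([column, row] in pixels, amid what is visible of it).
- bot.pinpoint(picture, label): "at" ([column, row] in pixels: a listed point, or the origin of a listed thing).
The state is a dict: "clock": time; "qpos": joint angles; "qd": joint speeds; "joint_efforts": joint torques, N m; "position": TCP position; "tool_rot": TCP orientation; "force": force on the tool from outside, world axes, zero at the start; "moment": the same for the moment, N m; "grip_width": finger opening in m.
Only numpy, scipy, OpenCV 4.12 (cv2) and the standard library are available. Lean on these libraries where they do the work, as an engineer would, in place of code of your own. Each camera call takes 0.05 s, during which the arm holds its last target. There are 200 camera calls.

### The job

The pipe rest (the green fork) is clamped to the bench rail by a T-handle nut, and nobody remembers whether its thread is left- or right-hand. Try the T-handle to find which way it gives and slacken it, slide the rest along the rail right up to the stop block, then turn the T-handle back until the rest is clamped tight again. Leave the tools and glassware on the bench where they are.

Things in the scene. Friction and masses are not known exactly. Their poses are not given: they have to be found in the camera images.
- rail: Fixed bench rail on the bench top: two steel flats side by side with a slot between them, together 66 mm wide and 460 mm long along the body's own y axis, top face 44 mm above the bench; an open steel trough 36 mm high stands beside it on its +x side (x +70 to +260 mm, 440 mm long). Origin: middle of the rail at bench height. Its position and yaw (within 0.25 rad) change from start to start.
- rest (a joint): Position of the pipe rest along the rail, in m along the rail's +y axis; 0 = foot centred on the rail's origin. Slides only along the rail. Held fast while the nut is tight (over 60 N to shift it); with the nut slack it slides with about 3 to 5 N and stays where it is left.
- rest_fork (a point): Bottom of the fork of the pipe rest, 228 mm above the bench: the fork stands on a 26 mm post, 150 mm to the rail's +x side of the nut's axis (green socket 44 mm across and 65 mm high at its foot); the two horns spread 120 mm along the rail and reach 310 mm above the bench. Axes as the rail's.
- rest_face (a point): Middle of the +y end face of the rest's foot (a green block 80 mm across the rail, 70 mm along it, 14 mm thick, on the rail's top face), 35 mm towards the rail's +y end from the nut's axis, 51 mm above the bench. Axes as the rail's.
- stop_face (a point): Middle of the stop block's face that the rest's foot meets; it looks to the rail's -y. Dark steel block 74 mm across the rail, 24 thick, 30 high, bolted on the rail's top towards its +y end; this point is 51 mm above the bench. It does not move in a run. With the rest against the stop, rest_face and stop_face coincide; at the start they are 90 to 260 mm apart.
- nut (a joint): T-handle nut angle, rad, anticlockwise from above; 0 = tight, as at the start. The thread's hand changes unseen from run to run: one way (+ or -) it is solid within 0.1 rad; the other way it turns (0.1 to 0.3 N m) up to 1.9 rad. By 0.7 rad the clamp has let go; turned back, it comes up solid near 0 and holds within 0.25 rad of 0. It stays where it is left.
- nut_bar (a point): Centre of the T-handle's level cross bar, on the nut's vertical axis, 125 mm above the bench; turns with the nut. The bar is dark steel, flat-sided, 14 mm wide, 16 high, 124 long, along this point's x; under its middle a 13 mm neck (93 to 117 mm above the bench), a 32 mm hexagon and a green boss. When tight it lies within 0.4 rad of the rail's x. Pinch its middle from above.
- tumbler: Bystander: green glass tumbler, 76 mm across, 105 mm high, open upwards. Origin under its middle.
- tin: Bystander: steel tin 76 mm across and 105 mm high holding brushes up to 190 mm high. Origin under its middle.
- block: Bystander: wooden shaping ladle, cup 84 mm across and 55 mm high with a 180 mm handle that slopes down to the bench along the body's -x. Origin under the cup's middle.
- jacks: Bystander: glassblower's jacks (large steel tongs), 270 mm long along the body's x, 60 mm wide, 13 mm high, lying on the bench. Origin under the middle.

How it is judged:
On the way, in this order (a step that is already met when the one before it is completed fails the run):
1. the nut is slackened: turned more than 0.3 rad from tight, the way that gives ((value of joint nut above 0.3 rad or value of joint nut below -0.3 rad)), for 0.1 s.
2. the rest is up against the stop block, within 8 mm (y of rest_face in the frame of stop_face above -0.008 m), for 0.1 s.
At the end, for the whole second after the job is handed in: The rest's foot is within 8 mm of the stop block and still, and the T-handle nut is turned back to within 0.25 rad of its tight position (y of rest_face in the frame of stop_face above -0.008 m and value of joint nut between -0.25 and 0.25 rad and velocity of joint rest between -0.01 and 0.01 m/s); the robot touches nothing.
It fails at once if a bystander (tumbler, tin, block, jacks) is moved by more than 30 mm (distance of any of tumbler, tin, block, jacks from where it was at the start of the episode above 0.03 m).
It also fails if it takes over 45 s, if anything falls off the work surface, if the arm or the gripper's body presses on something with over 40 N, if the wrist force passes 120 N, or if a joint passes its speed limit or range.

## Working session

There is one attempt and no reset: what is moved stays moved. The work goes in short steps, Python scripts to look and compute and a tool call to move; the robot and the scene stay as the last step left them, time stands still between calls to the robot, and variables do not carry over. Pictures are saved under pics/ and viewed, about 8 in all and at most 12, crops included, and the job is handed in when it is done.

Besides the shell and the picture viewer there is one more tool, called after ">>>" as a command line: name --argument value ..., lists and objects as JSON in quotes. move_arm: Moves the arm, as the interface text tells. Its arguments: {"type":"object","properties":{"moves":{"type":"string"},"grip":{"type":"number"},"grip_force":{"type":"number"}},"required":["moves"]}

```bash
mkdir -p pics; cat > h.py <<'E'
import numpy as np, cv2
from workcell import bot
from scipy.spatial.transform import Rotation as R
def att(p):
    a=np.array(p["attitude"],float)
    if a.shape==(3,3): return a
    return R.from_euler('xyz',a).as_matrix() if a.size==3 else R.from_quat(a).as_matrix()
def ray(p,px):
    K=p["K"];d=np.array([(px[0]-K[0,2])/K[0,0],-(px[1]-K[1,2])/K[1,1],-1.]);return att(p)@d
def at_z(p,px,z):
    d=ray(p,px);e=np.array(p["eye"]);return e+d*(z-e[2])/d[2]
def cloud(p):
    h,w=p["z_map"].shape;u,v=np.meshgrid(np.arange(w),np.arange(h));K=p["K"];z=p["z_map"]
    c=np.stack([(u-K[0,2])/K[0,0]*z,-(v-K[1,2])/K[1,1]*z,-z],-1)
    return c@att(p).T+np.array(p["eye"])
def save(p,n): cv2.imwrite(f"pics/{n}.png",p["frame"][:,:,::-1])
E
python3 - <<'E'
from h import *
np.set_printoptions(precision=4,suppress=True)
print(bot.observe())
ims=[]
for n in("scene","top"):
    p=bot.grab_frame(n); print(n,p.keys(),p["eye"],p["attitude"],p["K"])
    ims.append(p["frame"])
    Z={"rest_fork":.228,"rest_face":.051,"stop_face":.051,"nut_bar":.125,"rail":0,"tumbler":0,"tin":0,"block":0,"jacks":0}
    for l,z in Z.items():
        for d in bot.pinpoint(p,l)[:2]: print(l,d["conf"],d["at"],at_z(p,d["at"],z))
    save(p,n)
E
```

```text
{'clock': 0.0, 'qpos': array([-1.2152,  0.522 , -0.0364,  1.6   ,  0.0212,  1.0211, -0.1128]), 'qd': array([-0.0005,  0.0008, -0.0006,  0.0002,  0.0009, -0.0011,  0.0006]), 'joint_efforts': array([ -0.0014, -92.7128,   1.9796, -36.9937,   0.0179,   0.0083,
        -0.0001]), 'position': array([0.258 , 0.5689, 0.2307]), 'tool_rot': array([-3.1404,  0.0001,  2.7158]), 'force': array([-0.6062, -0.2605, -0.5533]), 'moment': array([-0.0028,  0.0033,  0.0112]), 'grip_width': 0.08529978027833333}
scene dict_keys(['frame', 'z_map', 'K', 'eye', 'attitude', 'shot']) [1.1297 0.0875 0.9108] [0.6618 0.0103 1.7063] [[388.0427   0.     254.5818]
 [  0.     388.0427 183.7836]
 [  0.       0.       1.    ]]
rest_fork 0.96 [213.8, 214.8] [ 0.6963 -0.0652  0.228 ]
rest_face 0.86 [235.6, 205.4] [ 0.5467 -0.0525  0.051 ]
stop_face 0.62 [302.1, 202.0] [0.5127 0.1242 0.051 ]
nut_bar 0.67 [224.7, 184.6] [ 0.5365 -0.0789  0.125 ]
rail 0.93 [265.6, 210.8] [0.5196 0.0263 0.    ]
tumbler 0.57 [118.2, 191.6] [ 0.5077 -0.4118  0.    ]
tin 0.83 [401.1, 210.7] [0.4705 0.4037 0.    ]
block 0.56 [162.5, 152.4] [ 0.33
[... 240 characters left out ...]
909 0.0242 1.4097] [ 0.1198 -0.0057 -1.5876] [[497.5775   0.     248.7642]
 [  0.     497.5775 191.1661]
 [  0.       0.       1.    ]]
rest_fork 0.6 [280.9, 125.1] [ 0.6935 -0.0658  0.228 ]
rest_face 0.55 [272.0, 194.9] [ 0.5429 -0.05    0.051 ]
stop_face 0.7 [211.6, 205.4] [0.5166 0.1162 0.051 ]
nut_bar 0.6 [288.7, 190.2] [ 0.5462 -0.0897  0.125 ]
rail 0.79 [246.6, 202.8] [0.5272 0.02   0.    ]
tumbler 0.92 [400.2, 207.4] [ 0.5069 -0.417   0.    ]
tumbler 0.23 [111.1, 220.8] [0.4822 0.4041 0.    ]
tin 0.73 [114.1, 223.1] [0.4756 0.3955 0.    ]
block 0.77 [371.7, 265.6] [ 0.3444 -0.3282  0.    ]
jacks 0.7 [141.4, 278.2] [0.3206 0.3171 0.    ]
jacks 0.69 [245.3, 203.8] [0.5244 0.0238 0.    ]
```

```bash
python3 - <<'E'
from h import *
np.set_printoptions(precision=4,suppress=True)
p=bot.grab_frame("top");s=bot.grab_frame("scene")
cv2.imwrite("pics/a.png",np.vstack([cv2.resize(x["frame"][60:330],(800,422))[:300 if 0 else 422] for x in (p,)])[:,:,::-1])
for q in(p,s):
    c=cloud(q).reshape(-1,3);f=q["frame"].reshape(-1,3)
    m=(abs(c[:,2]-.133)<.005)&(np.hypot(c[:,0]-.544,c[:,1]+.085)<.075)
    a=c[m];print(m.sum(),a.mean(0) if m.sum() else 0)
    if m.sum()>5:
        r=cv2.minAreaRect(a[:,:2].astype(np.float32)*1000);print(r)
        w=np.linalg.svd(a[:,:2]-a[:,:2].mean(0))[2][0];print(np.arctan2(w[1],w[0]))
    m=(abs(c[:,2]-.044)<.003)&(abs(c[:,0]-.52)<.1)&(abs(c[:,1])<.3)
    print("rail",m.sum(),cv2.minAreaRect(c[m][:,:2].astype(np.float32)*1000))
    m=(abs(c[:,2]-.074)<.003)&(np.hypot(c[:,0]-.515,c[:,1]-.125)<.08)
    print("stop",m.sum(),cv2.minAreaRect(c[m][:,:2].astype(np.float32)*1000) if m.sum() else 0)
E
```

```text
245 [ 0.5443 -0.0854  0.1337]
((543.4722290039062, -85.94950103759766), (121.37955474853516, 14.280234336853027), 24.7891902923584)
-2.7105690915393956
rail 1781 ((546.701171875, 22.69598388671875), (124.342529296875, 460.14727783203125), 6.391119480133057)
stop 132 ((518.7406616210938, 131.65643310546875), (74.18937683105469, 23.80221939086914), 6.185360431671143)
204 [ 0.5443 -0.0866  0.1333]
((545.061767578125, -85.64372253417969), (123.27733612060547, 14.009347915649414), 24.999483108520508)
0.4158238925999123
rail 1854 ((555.5953369140625, 24.064651489257812), (115.3533706665039, 460.52838134765625), 6.757081031799316)
stop 147 ((520.352783203125, 132.28013610839844), (74.94883728027344, 24.11405372619629), 6.4692206382751465)
```

View pics/a.png

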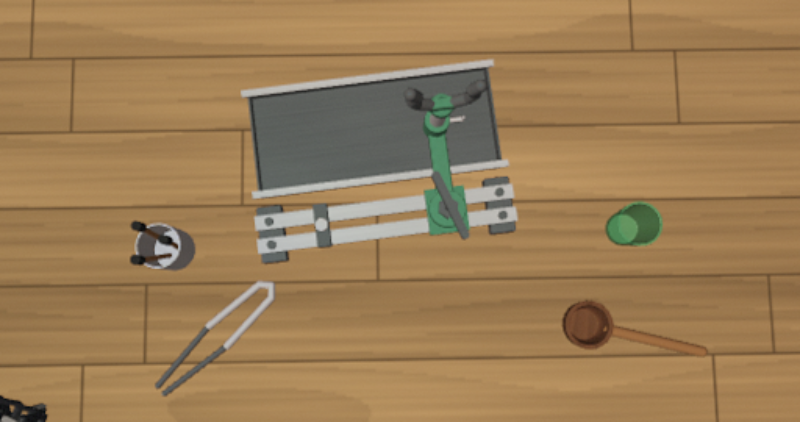

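View pics/scene.png

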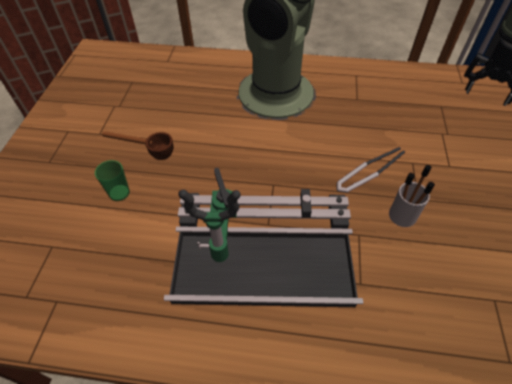

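The top view shows the stop at pixel (321,225), the nut and bar at (449,208) and the fork at (440,110). The bystanders are well clear of the path. The bar lies at about 0.43 rad in world and the rail yaw is about 0.112, so there are roughly 172 mm to slide.

>>> move_arm --moves "-531 -479 0 2.286;-531 -479 0 2.286;-531 -479 0 2.286;-531 -479 0 2.286;-531 -479 0 2.286;-531 -479 0 2.286;-531 -479 0 2.286;-531 -479 0 2.286;-531 -479 0 2.286;-531 -479 0 2.286" --grip 0.6

```text
clock: 1.93
position: [0.425, 0.1854, 0.2316]
tool_rot: [3.141, -0.001, 1.46]
force: [1.1, -0.1, 0.7]
grip_width: 0.0513
```

>>> move_arm --moves "-259 147 0 1.033;-259 147 0 1.033;-259 147 0 1.033;-259 147 0 1.033;-259 147 0 1.033;-259 147 0 1.033;-259 147 0 1.033;-259 147 0 1.033;-259 147 0 1.033;-259 147 0 1.033"

```text
clock: 2.77
position: [0.5437, -0.0866, 0.2311]
tool_rot: [3.141, 0.001, 0.429]
force: [0.6, 0.1, 0.1]
grip_width: 0.0515
```

```bash
python3 - <<'E'
from h import *
np.set_printoptions(precision=4,suppress=True)
print(bot.observe()["qpos"],bot.observe()["position"],bot.observe()["tool_rot"])
p=bot.grab_frame("wrist");save(p,"w1")
for l,z in(("nut_bar",.125),("rest_face",.051),("stop_face",.051)):
    for d in bot.pinpoint(p,l)[:1]: print(l,d,at_z(p,d["at"],z))
c=cloud(p).reshape(-1,3)
m=(abs(c[:,2]-.133)<.005)&(np.hypot(c[:,0]-.544,c[:,1]+.085)<.075)
print(m.sum(),c[m].mean(0),cv2.minAreaRect(c[m][:,:2].astype(np.float32)*1000))
E
```

```text
[-0.4183  0.4795  0.6564  1.8226 -0.3505  0.9584 -0.7529] [ 0.5437 -0.0866  0.2311] [3.1413 0.0006 0.4294]
nut_bar {'at': [255.5, 188.2], 'conf': 0.82} [ 0.5476 -0.0838  0.125 ]
rest_face {'at': [226.4, 158.1], 'conf': 0.88} [ 0.5426 -0.053   0.051 ]
stop_face {'at': [54.7, 102.8], 'conf': 0.61} [0.5236 0.1188 0.051 ]
2611 [ 0.5525 -0.084   0.1325] ((547.8184204101562, -86.20046997070312), (123.92122650146484, 14.00960636138916), 24.852876663208008)
```

View pics/w1.png

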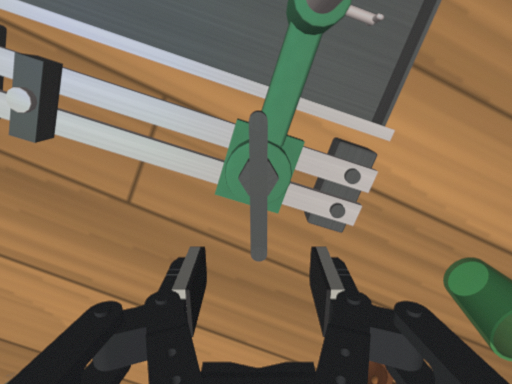

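The wrist view shows the bar vertical at column 258, centred between the fingers (columns 205 to 310), with the stop at the left (35,100). Descending.

>>> move_arm --moves "2 0 35 0;2 0 70 0;2 0 95 0;2 0 110 0;2 0 118 0;2 0 124 0;2 0 124 0;2 0 124 0;2 0 124 0;2 0 124 0"

```text
clock: 3.8
position: [0.546, -0.0849, 0.1082]
tool_rot: [3.141, -0.001, 0.433]
force: [-0.2, -0.5, 0.1]
grip_width: 0.0514
```

>>> move_arm --moves "0 0 0 0;0 0 0 0;0 0 0 0;0 0 0 0;0 0 0 0;0 0 0 0;0 0 0 0;0 0 0 0;0 0 0 0;0 0 0 0" --grip 0 --grip_force 60

```text
clock: 4.63
position: [0.5459, -0.085, 0.1077]
tool_rot: [3.141, -0.001, 0.433]
force: [0.9, -0.3, 6.5]
grip_width: 0.013
```

```bash
python3 - <<'E'
from h import *
np.set_printoptions(precision=4,suppress=True)
print(bot.observe())
E
```

```text
{'clock': 4.6333, 'qpos': array([-0.324 ,  0.6456,  0.5308,  1.9165, -0.4873,  0.7084, -0.6412]), 'qd': array([-0.0009, -0.0001,  0.0005,  0.0004,  0.0015,  0.0007, -0.0015]), 'joint_efforts': array([  0.078 , -81.1865,  14.623 , -23.3893,   0.0807,   0.02  ,
        -0.021 ]), 'position': array([ 0.5459, -0.085 ,  0.1077]), 'tool_rot': array([ 3.1412, -0.0009,  0.4328]), 'force': array([ 0.9068, -0.2656,  6.5126]), 'moment': array([ 0.1316, -0.0352,  0.0692]), 'grip_width': 0.012991303570324006}
```

Gripped at 13 mm. Next, a gentle trial turn of +0.15 rad about tool z (clockwise from above).

>>> move_arm --moves "0 0 0 0.03;0 0 0 0.06;0 0 0 0.09;0 0 0 0.12;0 0 0 0.15;0 0 0 0.18;0 0 0 0.18;0 0 0 0.18;0 0 0 0.18;0 0 0 0.18"

```text
clock: 5.47
position: [0.546, -0.085, 0.1077]
tool_rot: [3.141, -0.001, 0.252]
force: [0.9, -0.6, 5.4]
grip_width: 0.0127
```

```bash
python3 - <<'E'
from h import *
np.set_printoptions(precision=4,suppress=True)
o=bot.observe()
for k in("force","moment","tool_rot","position"):print(k,o[k])
E
```

```text
force [ 0.8805 -0.5616  5.3982]
moment [ 0.0407 -0.1743 -0.1179]
tool_rot [ 3.1413 -0.001   0.2523]
position [ 0.546  -0.085   0.1077]
```

It gives: turned 0.18 rad with little moment. Continuing to about 1.05 rad total.

>>> move_arm --moves "0 0 0 0.1;0 0 0 0.2;0 0 0 0.3;0 0 0 0.4;0 0 0 0.5;0 0 0 0.6;0 0 0 0.7;0 0 0 0.8;0 0 0 0.88;0 0 0 0.88"

```text
clock: 6.3
position: [0.5462, -0.0851, 0.1077]
tool_rot: [-3.141, -0.001, -0.633]
force: [2.1, -0.7, 8.0]
grip_width: 0.0134
```

```bash
python3 - <<'E'
from h import *
np.set_printoptions(precision=4,suppress=True)
o=bot.observe()
for k in("force","moment","tool_rot","position","qpos","grip_width"):print(k,o[k])
p=bot.grab_frame("scene");cv2.imwrite("pics/s2.png",cv2.resize(p["frame"][120:300,120:400],(800,514))[:,:,::-1])
E
```

```text
force [ 2.0535 -0.6784  7.9926]
moment [ 0.0192 -0.3453 -0.1174]
tool_rot [-3.1415 -0.0014 -0.633 ]
position [ 0.5462 -0.0851  0.1077]
qpos [-0.4954  0.7492  0.8139  1.9242 -0.7563  0.8049 -1.4613]
grip_width 0.013406438995352016
```

View pics/s2.png

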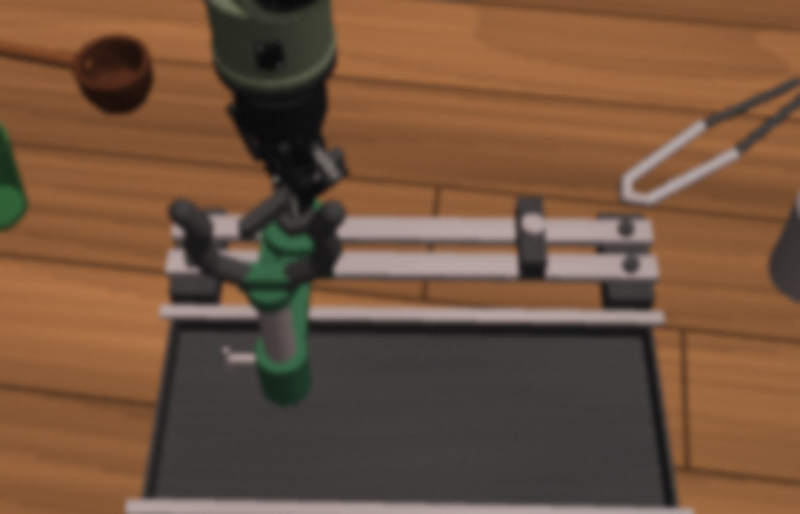

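The bar has visibly turned and the fingers are clear of the fork (post near pixel (280,330)). Sliding 150 mm along the rail first.

>>> move_arm --moves "-7 -7 0 0;-17 -18 0 0;-30 -32 0 0;-44 -47 0 0;-58 -62 0 0;-71 -77 0 0;-85 -92 0 0;-95 -103 0 0;-102 -110 0 0;-102 -110 0 0"

```text
clock: 7.18
position: [0.5286, 0.0666, 0.1077]
tool_rot: [-3.139, -0.001, -0.625]
force: [5.0, 3.7, 4.5]
grip_width: 0.0125
```

```bash
cat > chk.py <<'E'
from h import *
np.set_printoptions(precision=4,suppress=True)
o=bot.observe()
for k in("force","moment","tool_rot","position","grip_width"):print(k,o[k])
p=bot.grab_frame("top")
for l,z in(("rest_face",.051),("stop_face",.051),("rest_fork",.228)):
    for d in bot.pinpoint(p,l)[:1]: print(l,d["conf"],at_z(p,d["at"],z))
E
python3 chk.py
```

```text
force [5.0359 3.725  4.5116]
moment [ 1.0856 -1.1986 -0.1887]
tool_rot [-3.1393 -0.0012 -0.6248]
position [0.5286 0.0666 0.1077]
grip_width 0.012465165406840267
rest_face 0.35 [ 0.5043 -0.4036  0.051 ]
rest_fork 0.71 [0.6797 0.0848 0.228 ]
```

>>> move_arm --moves "-3 -3 0 0;-6 -7 0 0;-9 -10 0 0;-10 -11 0 0;-11 -12 0 0;-12 -13 0 0;-12 -13 0 0;-13 -14 0 0;-13 -14 0 0;-13 -14 0 0"

```text
clock: 8.22
position: [0.5265, 0.0828, 0.1078]
tool_rot: [-3.14, -0.003, -0.628]
force: [7.6, -0.1, 0.8]
grip_width: 0.013
```

```bash
python3 chk.py
```

```text
force [ 7.6388 -0.0601  0.8405]
moment [-0.0487 -1.7765  0.0332]
tool_rot [-3.1402 -0.0025 -0.6277]
position [0.5265 0.0828 0.1078]
grip_width 0.013027869198797103
stop_face 0.33 [ 0.3458 -0.3171  0.051 ]
rest_fork 0.73 [0.6751 0.1103 0.228 ]
```

>>> move_arm --moves "0 -1 0 0;-1 -2 0 0;-1 -3 0 0;-2 -4 0 0;-2 -4 0 0;-3 -5 0 0;-3 -5 0 0;-3 -5 0 0;-3 -5 0 0;-3 -5 0 0"

```text
clock: 9.25
position: [0.5265, 0.0865, 0.1077]
tool_rot: [3.14, -0.003, -0.629]
force: [3.2, -11.7, 3.5]
grip_width: 0.0126
```

```bash
python3 chk.py; python3 - <<'E'
from h import *
p=bot.grab_frame("scene");cv2.imwrite("pics/s3.png",cv2.resize(p["frame"][150:270,180:360],(780,520))[:,:,::-1])
E
```

```text
force [  3.199  -11.7491   3.5078]
moment [-3.0036 -0.994   0.0676]
tool_rot [ 3.1405 -0.0034 -0.6291]
position [0.5265 0.0865 0.1077]
grip_width 0.012600641775244946
rest_face 0.75 [0.7227 0.1173 0.051 ]
rest_fork 0.63 [0.675  0.1006 0.228 ]
```

View pics/s3.png

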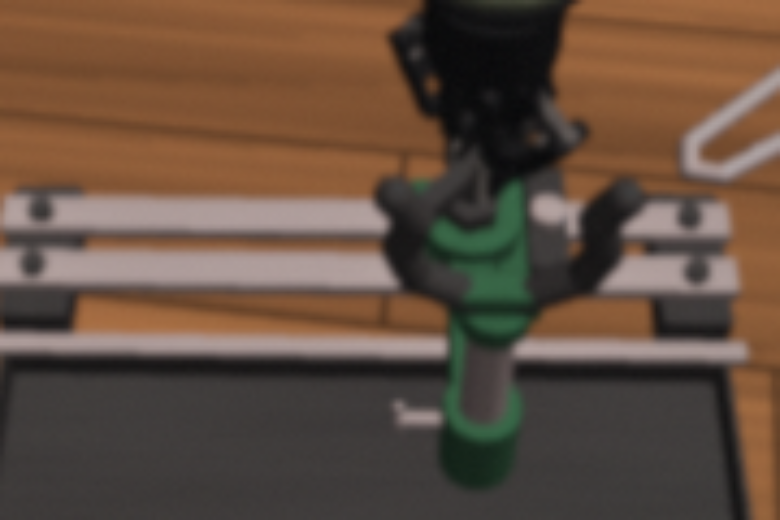

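The foot meets the stop (pixel (525,230)) and the y force has risen to 12 N, so it is in contact. Turning back.

>>> move_arm --moves "0 0 0 -0.1;0 0 0 -0.2;0 0 0 -0.3;0 0 0 -0.4;0 0 0 -0.5;0 0 0 -0.6;0 0 0 -0.7;0 0 0 -0.8;0 0 0 -0.88;0 0 0 -0.94"

```text
clock: 10.33
position: [0.5263, 0.0866, 0.1077]
tool_rot: [3.139, -0.001, 0.315]
force: [3.2, -12.4, 4.9]
grip_width: 0.0131
```

>>> move_arm --moves "0 0 0 -0.03;0 0 0 -0.06;0 0 0 -0.09;0 0 0 -0.11;0 0 0 -0.13;0 0 0 -0.14;0 0 0 -0.14;0 0 0 -0.14;0 0 0 -0.14;0 0 0 -0.14"

```text
clock: 11.17
position: [0.5263, 0.0866, 0.1077]
tool_rot: [3.139, -0.0, 0.451]
force: [3.2, -12.2, 5.8]
grip_width: 0.0126
```

```bash
python3 chk.py
```

```text
force [  3.2459 -12.1608   5.8192]
moment [-2.9672 -0.6447 -0.0095]
tool_rot [ 3.139  -0.0004  0.4508]
position [0.5263 0.0866 0.1077]
grip_width 0.01258308631424859
```

>>> move_arm --moves "0 0 0 -0.02;0 0 0 -0.04;0 0 0 -0.06;0 0 0 -0.08;0 0 0 -0.1;0 0 0 -0.1;0 0 0 -0.1;0 0 0 -0.1;0 0 0 -0.1;0 0 0 -0.1"

```text
clock: 12.2
position: [0.5263, 0.0866, 0.1077]
tool_rot: [3.139, -0.0, 0.55]
force: [3.0, -11.8, 6.2]
grip_width: 0.013
```

```bash
python3 chk.py
```

```text
force [  3.0283 -11.783    6.162 ]
moment [-2.8715 -0.7017 -0.3208]
tool_rot [ 3.139  -0.0001  0.5505]
position [0.5263 0.0866 0.1077]
grip_width 0.012998983807916963
stop_face 0.71 [ 0.3503 -0.3238  0.051 ]
rest_fork 0.91 [0.6739 0.1098 0.228 ]
```

Moment is now building (-0.32 N m), so it is probably solid. To check the clamp, I'll back off 5 mm against the rest: if it holds, the force will reverse with no motion.

>>> move_arm --moves "-0.4 0.9 0 0;-0.8 1.8 0 0;-1.3 2.7 0 0;-1.7 3.6 0 0;-2 4.5 0 0;-2 4.5 0 0;-2 4.5 0 0;-2 4.5 0 0;-2 4.5 0 0;-2 4.5 0 0"

```text
clock: 13.23
position: [0.5266, 0.0842, 0.1077]
tool_rot: [-3.141, -0.001, 0.552]
force: [0.4, 2.4, 7.3]
grip_width: 0.0126
```

```bash
python3 chk.py
```

```text
force [0.3955 2.4113 7.271 ]
moment [ 0.4384 -0.1288 -0.4068]
tool_rot [-3.1413 -0.0009  0.5523]
position [0.5266 0.0842 0.1077]
grip_width 0.012565333369453684
stop_face 0.17 [0.3267 0.317  0.051 ]
rest_fork 0.85 [0.6757 0.103  0.228 ]
```

>>> move_arm --moves "-0.4 0.9 0 0;-0.8 1.8 0 0;-1.3 2.7 0 0;-1.3 2.7 0 0;-1.3 2.7 0 0;-1.3 2.7 0 0;-1.3 2.7 0 0;-1.3 2.7 0 0;-1.3 2.7 0 0;-1.3 2.7 0 0"

```text
clock: 14.27
position: [0.527, 0.0812, 0.1077]
tool_rot: [-3.141, -0.001, 0.552]
force: [1.1, 2.3, 6.9]
grip_width: 0.0132
```

```bash
python3 chk.py
```

```text
force [1.0755 2.302  6.9063]
moment [ 0.4393 -0.1547 -0.4019]
tool_rot [-3.1413 -0.001   0.5523]
position [0.527  0.0812 0.1077]
grip_width 0.013164917677213726
rest_fork 0.95 [0.6772 0.0999 0.228 ]
```

```bash
python3 - <<'E'
from h import *
np.set_printoptions(precision=4,suppress=True)
ims=[]
for n in("top","scene","wrist"):
    q=bot.grab_frame(n);c=cloud(q).reshape(-1,3)
    if n!="top":ims.append(q["frame"])
    m=(abs(c[:,2]-.132)<.006)&(np.hypot(c[:,0]-.527,c[:,1]-.081)<.07)
    print(n,m.sum(),cv2.minAreaRect(c[m][:,:2].astype(np.float32)*1000) if m.sum() else 0)
    m=(abs(c[:,2]-.058)<.003)&(np.hypot(c[:,0]-.527,c[:,1]-.081)<.08)
    d=c[m][:,:2]-[.5208,.120];y=d@[-.112,.994]
    print(" foot y rel stop",m.sum(),np.percentile(y,[1,50,99]) if m.sum() else 0)
    m=(abs(c[:,2]-.074)<.003)&(np.hypot(c[:,0]-.52,c[:,1]-.132)<.06)
    print(" stop",m.sum(),cv2.minAreaRect(c[m][:,:2].astype(np.float32)*1000) if m.sum() else 0)
cv2.imwrite("pics/s4.png",np.hstack([cv2.resize(ims[0][150:270,200:320],(400,400)),cv2.resize(ims[1],(400,300)).copy() if 0 else cv2.resize(ims[1][:,64:448],(400,400))])[:,:,::-1])
E
```

```text
top 0 0
 foot y rel stop 0 0
 stop 0 0
scene 172 ((531.8162231445312, 85.82819366455078), (107.88685607910156, 38.415321350097656), 45.41526412963867)
 foot y rel stop 68 [-0.0736 -0.012   0.0006]
 stop 151 ((528.7464599609375, 125.76385498046875), (48.97527313232422, 91.3922119140625), 61.363365173339844)
wrist 8201 ((536.7705078125, 85.3312759399414), (102.78518676757812, 38.850032806396484), 16.057655334472656)
 foot y rel stop 2532 [-0.0742 -0.0123  0.0156]
 stop 3934 ((523.7909545898438, 123.32878112792969), (75.04798889160156, 41.326717376708984), 6.353638172149658)
```

View pics/s4.png

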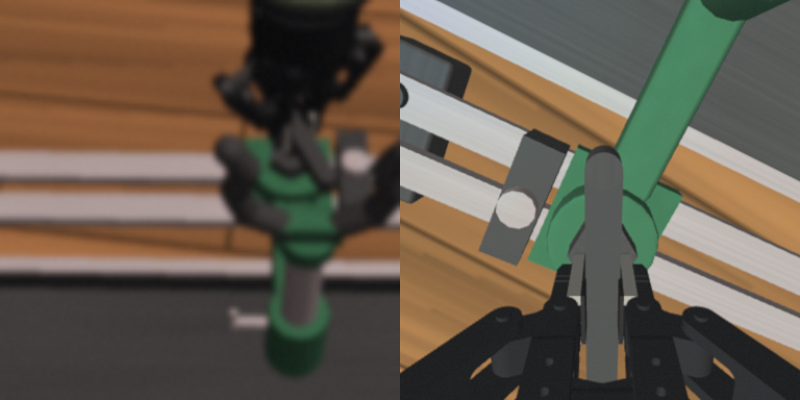

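The bar is aligned with the jaws at 0.44 rad to the rail (it was 0.32 when tight), yet the rest still followed the tool about 5 mm at roughly 2 N. So the clamp has not bitten as I expected. I'll push back to the stop, then examine how it tightens.

>>> move_arm --moves "0.5 -1 0 0;1 -2 0 0;1.5 -3 0 0;2 -4 0 0;2.5 -5 0 0;3 -6 0 0;3 -6.5 0 0;3 -7 0 0;3.4 -7.3 0 0;3.4 -7.3 0 0" --grip 0 --grip_force 110

```text
clock: 15.45
position: [0.5264, 0.0866, 0.1078]
tool_rot: [3.139, -0.0, 0.551]
force: [3.1, -12.2, 9.3]
grip_width: 0.0117
```

```bash
python3 chk.py
```

```text
force [  3.1165 -12.2354   9.2627]
moment [-3.0467 -0.4896 -0.2313]
tool_rot [ 3.1389 -0.0002  0.5505]
position [0.5264 0.0866 0.1078]
grip_width 0.011744222460346763
rest_face 0.46 [0.3249 0.3164 0.051 ]
rest_fork 0.57 [0.6753 0.1077 0.228 ]
```

>>> move_arm --moves "0 0 0 -0.02;0 0 0 -0.04;0 0 0 -0.06;0 0 0 -0.08;0 0 0 -0.1;0 0 0 -0.1;0 0 0 -0.1;0 0 0 -0.1;0 0 0 -0.1;0 0 0 -0.1"

```text
clock: 16.48
position: [0.5264, 0.0866, 0.1078]
tool_rot: [3.139, -0.0, 0.649]
force: [2.2, -11.9, 7.8]
grip_width: 0.012
```

```bash
python3 chk.py; python3 - <<'E'
from h import *
p=bot.grab_frame("wrist");save(p,"w5")
E
```

```text
force [  2.1546 -11.8882   7.8413]
moment [-3.0093 -0.6508 -1.133 ]
tool_rot [ 3.1392 -0.0001  0.6492]
position [0.5264 0.0866 0.1078]
grip_width 0.011994488469489707
rest_fork 0.93 [0.6794 0.0972 0.228 ]
```

View pics/w5.png

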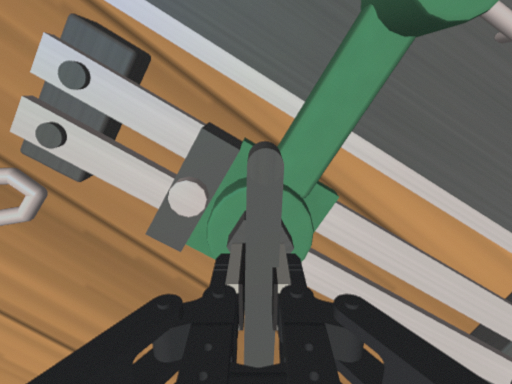

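The moment is now -1.1 N m, so it has come up solid. Repeating the back-off test.

>>> move_arm --moves "-0.5 0.9 0 0;-1 1.7 0 0;-1.5 2.6 0 0;-2 3.4 0 0;-2.5 4.3 0 0;-2.5 4.3 0 0;-2.5 4.3 0 0;-2.5 4.3 0 0;-2.5 4.3 0 0;-2.5 4.3 0 0"

```text
clock: 17.57
position: [0.5267, 0.0842, 0.1078]
tool_rot: [-3.141, -0.001, 0.651]
force: [0.6, 2.2, 9.0]
grip_width: 0.0119
```

```bash
python3 chk.py
```

```text
force [0.6323 2.2096 9.0242]
moment [ 0.3013 -0.207  -1.1001]
tool_rot [-3.1414 -0.0012  0.6511]
position [0.5267 0.0842 0.1078]
grip_width 0.011910208287490254
rest_fork 0.57 [0.6747 0.0977 0.228 ]
```

>>> move_arm --moves "-0.5 0.9 0 0;-1 1.7 0 0;-1.5 2.6 0 0;-1.5 2.6 0 0;-1.5 2.6 0 0;-1.5 2.6 0 0;-1.5 2.6 0 0;-1.5 2.6 0 0;-1.5 2.6 0 0;-1.5 2.6 0 0"

```text
clock: 18.6
position: [0.5271, 0.0812, 0.1078]
tool_rot: [-3.141, -0.001, 0.651]
force: [-0.6, 2.1, 9.2]
grip_width: 0.012
```

```bash
python3 chk.py
```

```text
force [-0.6149  2.1038  9.1525]
moment [ 0.2935 -0.1247 -1.2214]
tool_rot [-3.1413 -0.0011  0.6511]
position [0.5271 0.0812 0.1078]
grip_width 0.012029300284463161
rest_fork 0.48 [ 0.4839 -0.3412  0.228 ]
```

```bash
cat > gap.py <<'E'
from h import *
np.set_printoptions(precision=4,suppress=True)
p=bot.grab_frame("wrist")
c=cloud(p);f=p["frame"].astype(int)
ey=np.array([-.112,.994]);ex=np.array([.994,.112])
g=(f[...,1]>f[...,0]*1.3)&(f[...,1]>f[...,2]*1.15)
d=c[...,:2]-[.5208,.120];X=d@ex;Y=d@ey;Z=c[...,2]
m=g&(abs(Z-.058)<.004)&(X<.045)
s=(abs(Z-.074)<.004)&(abs(X)<.045)&(abs(Y)<.05)&(~g)
for l,q in(("foot",m),("stop",s)):
    print(l,q.sum(),"Y",np.percentile(Y[q],[.5,2,98,99.5]),"X",np.percentile(X[q],[1,99]))
b=(Z>.124)&(Z<.140)&(f.max(-1)<130)&(np.hypot(X,Y+.035)<.08)&(X>.0)
a=c[b][:,:2]
r=cv2.minAreaRect(a.astype(np.float32)*1000);print("bar",b.sum(),r)
for l in("rest_face","stop_face"):
    for e in bot.pinpoint(p,l)[:1]:
        print(l,e["conf"],e["at"],(at_z(p,e["at"],.051)[:2]-[.5208,.120])@ey)
save(p,"g%d"%p["shot"])
E
python3 gap.py
```

```text
foot 2286 Y [-0.0743 -0.0738 -0.0049 -0.0047] X [-0.0357  0.0435]
stop 3935 Y [-0.0004 -0.0001  0.0231  0.0234] X [-0.0329  0.0405]
bar 6313 ((553.6206665039062, 92.69802856445312), (66.01905822753906, 37.81050109863281), 21.380739212036133)
rest_face 0.96 [212.4, 191.7] -0.005578549071417534
stop_face 0.95 [207.2, 184.0] -0.00019505546890201864
```

>>> move_arm --moves "0.5 -1 0 0;1 -2 0 0;2 -3 0 0;2.5 -4 0 0;3 -5 0 0;3.5 -6 0 0;4 -7 0 0;4 -7 0 0;4 -7 0 0;4 -7 0 0"

```text
clock: 19.78
position: [0.5264, 0.0866, 0.1078]
tool_rot: [3.139, -0.0, 0.649]
force: [2.2, -12.9, 7.1]
grip_width: 0.012
```

```bash
python3 chk.py; python3 gap.py
```

```text
force [  2.1864 -12.8794   7.1164]
moment [-3.0773 -0.6809 -1.0792]
tool_rot [ 3.139  -0.0001  0.6494]
position [0.5264 0.0866 0.1078]
grip_width 0.012021077055974303
rest_fork 0.84 [0.6777 0.1001 0.228 ]
foot 2192 Y [-0.0704 -0.0697 -0.0016 -0.0012] X [-0.0356  0.0436]
stop 3891 Y [-0.0004 -0.0001  0.0232  0.0234] X [-0.0327  0.0405]
bar 6250 ((552.986083984375, 97.67407989501953), (65.10928344726562, 37.53273010253906), 19.73011589050293)
rest_face 0.55 [213.5, 191.7] -0.0008580079852805428
stop_face 0.83 [211.9, 190.2] 0.0005257456670547699
```

```bash
python3 - <<'E'
from h import *
np.set_printoptions(precision=4,suppress=True)
p=bot.grab_frame("wrist");c=cloud(p)
n=np.array([.5264,.0866])
r=np.hypot(*(c[...,:2]-n).transpose(2,0,1))
b=(abs(c[...,2]-.1325)<.004)&(r<.075)
b&=((c[...,:2]-n)@[.994,.112]>.016)
k,l,st,_=cv2.connectedComponentsWithStats(b.astype(np.uint8))
i=1+np.argmax(st[1:,4]);a=c[l==i][:,:2]
print(st[i],cv2.minAreaRect(a.astype(np.float32)*1000))
v=np.linalg.svd(a-a.mean(0),full_matrices=False)[2][0];print("pca",np.arctan2(v[1],v[0]),"radial",np.arctan2(*(a[r[l==i]>.04].mean(0)-n)[::-1]))
im=p["frame"][130:330,160:370].copy()
cv2.imwrite("pics/w6.png",cv2.resize(im,(630,600),interpolation=2)[:,:,::-1])
E
```

```text
[ 245  146   44  127 3897] ((557.75732421875, 106.24188232421875), (51.43252944946289, 17.14165687561035), 41.25585174560547)
pca -2.459574576233411 radial 0.5800618024635008
```

View pics/w6.png

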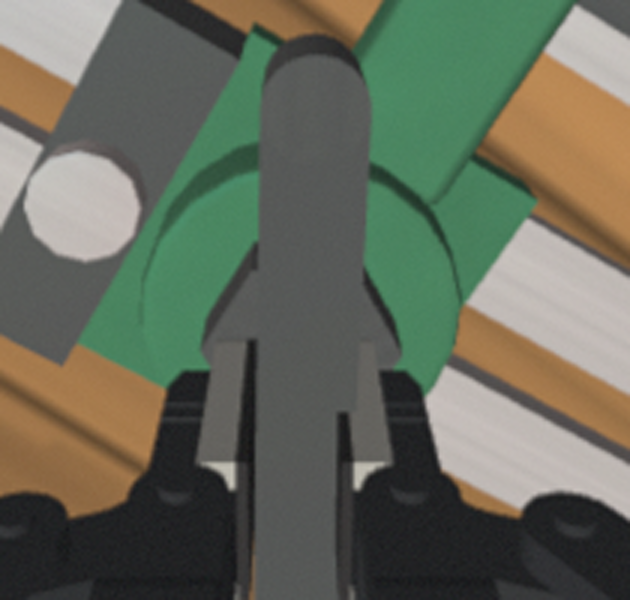

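The bar leans about 3° in the jaws under torque, so the nut is at roughly +0.17, yet the foot still slides (gap 4.8 mm → 1 mm). Overshooting doesn't help, so I'll bring the handle back to its original angle (yaw ~0.44) and test there.

>>> move_arm --moves "0 0 0 0.05;0 0 0 0.1;0 0 0 0.15;0 0 0 0.2;0 0 0 0.21;0 0 0 0.21;0 0 0 0.21;0 0 0 0.21;0 0 0 0.21;0 0 0 0.21"

```text
clock: 21.02
position: [0.5264, 0.0866, 0.1078]
tool_rot: [3.139, -0.0, 0.441]
force: [2.1, -14.2, 8.2]
grip_width: 0.012
```

```bash
python3 chk.py
```

```text
force [  2.0532 -14.1739   8.191 ]
moment [-3.1443 -0.6222 -0.0537]
tool_rot [ 3.1388 -0.0005  0.4407]
position [0.5264 0.0866 0.1078]
grip_width 0.011973239746703784
rest_fork 0.89 [0.6776 0.1108 0.228 ]
```

>>> move_arm --moves "-0.3 1 0 0;-0.7 2 0 0;-1 3 0 0;-1.3 4 0 0;-1.7 4.7 0 0;-1.7 4.7 0 0;-1.7 4.7 0 0;-1.7 4.7 0 0;-1.7 4.7 0 0;-1.7 4.7 0 0"

```text
clock: 22.05
position: [0.5266, 0.0844, 0.1078]
tool_rot: [-3.141, -0.001, 0.443]
force: [1.6, 1.8, 9.5]
grip_width: 0.0122
```

```bash
python3 chk.py; python3 gap.py
```

```text
force [1.5874 1.8158 9.5125]
moment [ 0.5256 -0.2287 -0.0409]
tool_rot [-3.1413 -0.0012  0.4426]
position [0.5266 0.0844 0.1078]
grip_width 0.012198502460944326
rest_fork 0.59 [0.6798 0.1091 0.228 ]
foot 2480 Y [-0.0713 -0.0707 -0.0019 -0.0016] X [-0.0355  0.0437]
stop 3772 Y [-0.0005 -0.0003  0.0231  0.0234] X [-0.0328  0.0405]
bar 6351 ((555.7249145507812, 91.14366149902344), (64.4242935180664, 38.058265686035156), 10.641769409179688)
rest_face 0.83 [211.3, 199.0] -0.0036838111165069325
stop_face 0.82 [208.9, 199.3] -0.0022487630511883114
```

>>> move_arm --moves "-0.3 1 0 0;-0.7 2 0 0;-1 2.8 0 0;-1 2.8 0 0;-1 2.8 0 0;-1 2.8 0 0;-1 2.8 0 0;-1 2.8 0 0;-1 2.8 0 0;-1 2.8 0 0"

```text
clock: 23.23
position: [0.5269, 0.0815, 0.1078]
tool_rot: [-3.141, -0.001, 0.443]
force: [1.4, 2.6, 9.0]
grip_width: 0.0121
```

```bash
python3 chk.py; python3 gap.py
```

```text
force [1.3838 2.5548 9.0455]
moment [ 0.5856 -0.2219 -0.1311]
tool_rot [-3.1412 -0.0013  0.4426]
position [0.5269 0.0815 0.1078]
grip_width 0.012060089816074492
rest_fork 0.57 [0.6696 0.1036 0.228 ]
foot 2411 Y [-0.0741 -0.0737 -0.0051 -0.0048] X [-0.0354  0.0437]
stop 3805 Y [-0.0006 -0.0004  0.0231  0.0234] X [-0.0329  0.0405]
bar 6345 ((556.0888671875, 88.16327667236328), (64.45194244384766, 38.190521240234375), 10.636200904846191)
rest_face 0.64 [208.9, 199.2] -0.005169710402864064
stop_face 0.65 [203.3, 198.7] -0.0015885636491592358
```

Still slack under pull even at the original angle. The clamp may only set once the handle is left tight and untouched, so I'll push home, tighten firmly, let go, then regrip and test.

>>> move_arm --moves "0.5 -1.5 0 0;1 -3 0 0;1.5 -4.5 0 0;2 -6 0 0;2.5 -7 0 0;2.8 -8 0 0;2.8 -8 0 -0.05;2.8 -8 0 -0.1;2.8 -8 0 -0.15;2.8 -8 0 -0.15"

```text
clock: 24.42
position: [0.5263, 0.0868, 0.1078]
tool_rot: [3.139, -0.0, 0.593]
force: [3.7, -15.2, 6.1]
grip_width: 0.0117
```

```bash
python3 chk.py; python3 gap.py
```

```text
force [  3.6853 -15.2474   6.0631]
moment [-3.5129 -0.8143 -0.5964]
tool_rot [ 3.1387 -0.0002  0.5928]
position [0.5263 0.0868 0.1078]
grip_width 0.011694532106515044
rest_fork 0.71 [0.6716 0.1086 0.228 ]
foot 2285 Y [-0.0702 -0.0697 -0.0012 -0.0012] X [-0.0356  0.0436]
stop 3869 Y [-0.0005 -0.0002  0.0231  0.0234] X [-0.0327  0.0405]
bar 6297 ((553.69970703125, 96.69607543945312), (64.50135803222656, 37.546024322509766), 16.899185180664062)
rest_face 0.58 [211.3, 194.1] -0.0001903255745214812
stop_face 0.67 [213.0, 195.6] -0.0016143232255962743
```

>>> move_arm --moves "0 0 0 0;0 0 0 0;0 0 0 0;0 0 0 0;0 0 0 0;0 0 0 0;0 0 0 0;0 0 0 0;0 0 0 0;0 0 0 0" --grip 0.6

```text
clock: 25.6
position: [0.5255, 0.0895, 0.1073]
tool_rot: [3.142, 0.0, 0.593]
force: [-0.3, 0.7, 0.3]
grip_width: 0.0515
```

```bash
python3 chk.py; python3 gap.py; cp pics/$(ls -t pics | head -1) pics/rel.png
```

```text
force [-0.3271  0.6638  0.3278]
moment [ 0.0057 -0.0022  0.0153]
tool_rot [3.1416 0.     0.5928]
position [0.5255 0.0895 0.1073]
grip_width 0.05150400843736681
rest_fork 0.79 [0.6721 0.1089 0.228 ]
foot 2354 Y [-0.0703 -0.0697 -0.0014 -0.0012] X [-0.0352  0.0436]
stop 3817 Y [-0.0004 -0.0001  0.0231  0.0234] X [-0.0327  0.0405]
bar 6308 ((551.9661254882812, 90.6671371459961), (60.94417953491211, 60.527587890625), 1.223024845123291)
rest_face 0.67 [216.4, 194.7] -0.00040907008870349077
stop_face 0.67 [220.4, 195.4] -0.0029333788581145004
```

View pics/rel.png

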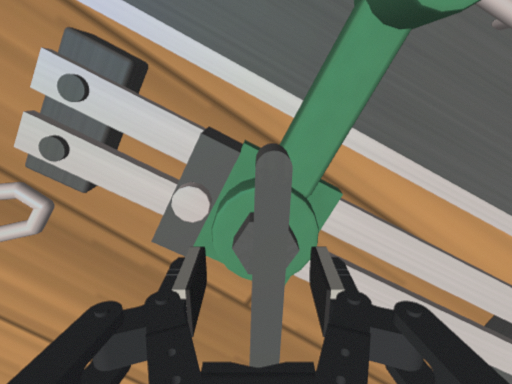

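Released: the foot sits against the stop, about 1 mm by depth, and the bar settled near yaw 0.55 (nut ~ +0.1). Regrip and pull test.

>>> move_arm --moves "-1.2 2.5 0 0.045;-1.2 2.5 0 0.045;-1.2 2.5 0 0.045;-1.2 2.5 0 0.045;-1.2 2.5 0 0.045;-1.2 2.5 0 0.045;-1.2 2.5 0 0.045;-1.2 2.5 0 0.045;-1.2 2.5 0 0.045;-1.2 2.5 0 0.045" --grip 0

```text
clock: 26.78
position: [0.5264, 0.086, 0.1077]
tool_rot: [3.14, -0.001, 0.548]
force: [2.0, -4.8, 5.5]
grip_width: 0.0119
```

>>> move_arm --moves "-0.4 0.9 0 0;-0.8 1.8 0 0;-1.3 2.7 0 0;-1.7 3.6 0 0;-2.1 4.5 0 0;-2.1 4.5 0 0;-2.1 4.5 0 0;-2.1 4.5 0 0;-2.1 4.5 0 0;-2.1 4.5 0 0"

```text
clock: 27.62
position: [0.5269, 0.0823, 0.1077]
tool_rot: [-3.141, -0.001, 0.549]
force: [-0.1, 1.3, 6.1]
grip_width: 0.0117
```

```bash
python3 chk.py; python3 gap.py
```

```text
force [-0.1458  1.3403  6.1286]
moment [ 0.567  -0.0431 -0.2834]
tool_rot [-3.1415 -0.0012  0.5489]
position [0.5269 0.0823 0.1077]
grip_width 0.011710456041008545
rest_fork 0.86 [0.6718 0.1031 0.228 ]
foot 2293 Y [-0.0735 -0.0729 -0.0043 -0.0042] X [-0.0356  0.0436]
stop 3864 Y [-0.0005 -0.0002  0.0231  0.0234] X [-0.0328  0.0405]
bar 6344 ((554.9596557617188, 91.8155288696289), (64.78446960449219, 38.02180862426758), 16.464618682861328)
rest_face 0.64 [210.9, 194.5] -0.0044436044067008105
stop_face 0.62 [206.8, 192.8] -0.0015702769763943638
```

>>> move_arm --moves "0 0 0 0.05;0 0 0 0.1;0 0 0 0.15;0 0 0 0.2;0 0 0 0.2;0.4 -0.9 0 0.2;0.8 -1.8 0 0.2;1.3 -2.7 0 0.2;1.3 -2.7 0 0.2;1.3 -2.7 0 0.2"

```text
clock: 28.8
position: [0.5266, 0.0847, 0.1076]
tool_rot: [3.141, -0.001, 0.349]
force: [0.7, -1.6, 5.2]
grip_width: 0.0118
```

```bash
python3 chk.py; python3 gap.py
```

```text
force [ 0.6692 -1.6113  5.1601]
moment [-0.2241 -0.1909 -0.1227]
tool_rot [ 3.1412 -0.001   0.3487]
position [0.5266 0.0847 0.1076]
grip_width 0.011843998650857225
rest_fork 0.57 [0.6755 0.104  0.228 ]
foot 2603 Y [-0.0714 -0.0709 -0.0019 -0.0017] X [-0.0353  0.0437]
stop 3723 Y [-0.0006 -0.0005  0.0231  0.0233] X [-0.0328  0.0406]
bar 6331 ((556.46826171875, 88.7796630859375), (63.77585220336914, 37.93484115600586), 4.790106296539307)
rest_face 0.85 [207.2, 203.4] -0.0016605385158378996
stop_face 0.87 [207.4, 204.0] -0.0018675744369589574
```

The foot slides at every handle angle near tight, so I can't show the clamp biting. I'll finish: push home, tighten to solid, release and retreat.

>>> move_arm --moves "0.3 -1.3 0 0;0.6 -2.6 0 0;1 -4 0 0;1 -4.4 0 0;1 -4.4 0 -0.05;1 -4.4 0 -0.1;1 -4.4 0 -0.15;1 -4.4 0 -0.19;1 -4.4 0 -0.19;1 -4.4 0 -0.19"

```text
clock: 29.98
position: [0.5263, 0.0869, 0.1076]
tool_rot: [3.139, -0.0, 0.537]
force: [2.2, -15.2, 4.7]
grip_width: 0.0123
```

>>> move_arm --moves "0 0 0 0;0 0 0 0;0 0 0 0;0 0 0 0;0 0 0 0;0 0 0 0;0 0 0 0;0 0 0 0;0 0 0 0;0 0 0 0" --grip 0.6

```text
clock: 30.82
position: [0.5256, 0.0893, 0.1073]
tool_rot: [-3.142, -0.0, 0.538]
force: [0.4, -0.0, -0.6]
grip_width: 0.0511
```

>>> move_arm --moves "0 0 -10 0;0 0 -25 0;0 0 -45 0;0 0 -70 0;0 0 -95 0;0 0 -115 0;0 0 -124 0;0 0 -124 0;0 0 -124 0;0 0 -124 0"

```text
clock: 31.65
position: [0.5252, 0.0893, 0.2306]
tool_rot: [-3.141, 0.001, 0.538]
force: [0.0, 0.4, -0.9]
grip_width: 0.051
```

```bash
python3 chk.py; python3 gap.py; cp pics/$(ls -t pics | head -1) pics/fin.png
python3 - <<'E'
from h import *
p=bot.grab_frame("wrist");c=cloud(p)
b=(abs(c[...,2]-.1325)<.004)&(np.hypot(c[...,0]-.527,c[...,1]-.086)<.075)
r=cv2.minAreaRect(c[b][:,:2].astype(np.float32)*1000);print(b.sum(),r,"nut",np.radians(r[2])-.4346)
E
```

```text
force [ 0.0158  0.3552 -0.8753]
moment [ 0.0245  0.0254 -0.0439]
tool_rot [-3.1413  0.0011  0.5379]
position [0.5252 0.0893 0.2306]
grip_width 0.05101403261197475
rest_fork 0.65 [0.6715 0.1038 0.228 ]
foot 1287 Y [-0.0702 -0.0699 -0.001  -0.0007] X [-0.0356  0.0436]
stop 1530 Y [-0.0003 -0.      0.0232  0.0235] X [-0.0329  0.0404]
bar 1530 ((552.1719360351562, 99.0140380859375), (68.81504821777344, 13.989527702331543), 30.092849731445312)
rest_face 0.81 [231.4, 156.7] -0.0018405012606983557
stop_face 0.97 [230.3, 160.5] -0.0023531830421941002
2569 ((528.4993896484375, 85.2027587890625), (123.76123809814453, 14.016816139221191), 30.24050521850586) nut 0.09319638352945447
```

View pics/fin.png

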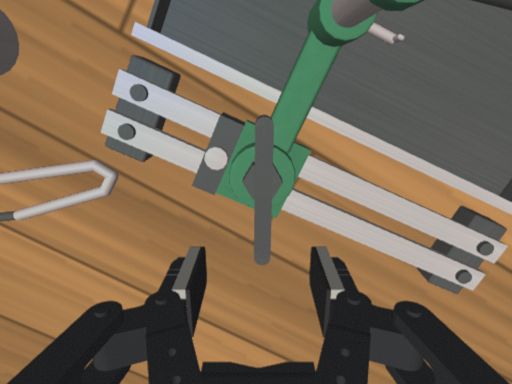

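The foot meets the stop, the bar is at nut +0.09 rad, the gripper is clear and the bystanders are untouched. Handing in.

```bash
python3 -c "
from workcell import bot
print(bot.job_done(), bot.observe()['clock'])"
```

```text
the job is handed in; nothing more can be done
the job is handed in; nothing more can be done
```

The rest is up against the stop and the T-handle is turned back to where it goes solid, but I could not show that the clamp is holding. I handed the job in with the clock at about 32 s.

**What I did:** The T-handle gave clockwise seen from above. I slackened it about 1.06 rad, slid the rest about 170 mm to the stop by the handle, turned it back until it came up solid, let go and lifted clear.

**Last checks:**
- **Gap:** about 1 mm between foot and stop by depth. The network's points for the two faces agreed to within 1 mm.
- **Nut:** about +0.09 rad from its starting angle, inside the 0.25 rad limit.
- **Arm:** the gripper was clear with no contact force. I did not re-measure the bystanders, but the arm stayed well away from them.

**Check that failed:** I pulled or pushed the rest by the gripped handle at nut angles from about -0.09 to +0.2 rad. Each time it still slid a few millimetres at only about 2 N, although the handle resisted with up to 1.2 N m. That disagrees with the 60 N or more that a tight clamp should hold. I pushed it back to the stop, retightened and handed in. The position and handle angle look right, but the actual clamping is unconfirmed.

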